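# Sort the tested cylinders and set up the next pressure test

## Robot

A 7-joint arm with a two-finger parallel gripper is mounted at the origin on the work surface. World frame = base frame: x ahead of the robot, y to its left, z up, the work surface at z = 0. Lengths are in m, angles in rad, forces in N, time in s.
With the tool pointing down it reaches from about 0.4 to 0.875 m from the base axis. Payload 19.3 kg.
Tool frame: the origin (TCP) lies between the finger pads; the fingertips stand 17 mm ahead of it and the grasp point (between the pads) lies 2 mm behind it; z points along the fingers, y is the line along which they close (so a half turn about z gives the same grasp; the last joint's range is limited). The gripper opens to 85 mm and grips with 20 to 120 N. Pads are 22 mm wide; open, the fingers measure 114 mm over their backs; the gripper's body (76 mm by 85 mm) begins 54 mm behind the grasp point. The pads swing forward as they close: fully open they stand 13 mm farther back than shut.
Start: joints at [1.247, 0.521, -0.036, 1.599, 0.021, 1.021, -0.113], TCP at [0.157, -0.605, 0.226] pointing down, gripper open.
Joint ranges: [-2.91, 2.91], [-0.3, 2.13], [-1.5, 1.42], [0.17, 2.43], [-1.26, 4.41], [0.16, 1.93], [-2.52, 2.52]. Speed limits (rad/s): [1.89, 1.89, 2.39, 2.39, 3.01, 3.01, 3.01].

## Interface

Orientations are given as [roll, pitch, yaw] about the fixed x, y, z axes, in that order (R = Rz(yaw) Ry(pitch) Rx(roll)).
In Python, from workcell import bot gives the robot as it stands.
- The arm moves only by the shell command python3 -m inch 'ROWS' [FORCE]. ROWS is JSON, a list of rows, each a list of 7 numbers: the shift along the tool's x, y, z in units of 200 mm (1.0 is 200 mm), then the turn, a rotation vector about the tool's x, y, z in units of 90 degrees (1.0 is 90 degrees), then the opening, from 0 (shut) to 1 (fully open). In form: [[x, y, z, rx, ry, rz, grip], ...]. A call has 1 to 20 rows; each row is the pose to reach, as a shift and turn from the pose commanded when the call began, along the tool's axes at that moment; what a row does not reach only later rows make up. A row lasts 1/8 s, in which the tool goes at most 62.5 mm and 10.7 degrees, less where a joint would pass 70% of its speed; a pose out of reach is approached as far as the arm can. A call with a number of a shift or a turn outside -1 to 1 is refused whole. A call with a gripper value outside its range is refused whole. The fingers move at their own pace and stop on an object; FORCE is the grip in N (left out, the last holds). Time passes only in rows, so rows that repeat a pose let the fingers close. It gives the time, the measured TCP pose, the force, the opening and the grip force at its end, in the units of the state.
- bot.observe(): the state, without advancing time (a new reading comes with each control period).
- bot.grab_frame(name): name is "scene" or "top" or "wrist"; returns a dict with "img" (384x512x3 uint8, red, green, blue), "z_map" (384x512 float32, m along the optical axis (not along the pixel's ray), 0 where there is no reading), "vfov" (degrees; the focal length in pixels is half the picture's height over the tangent of half this angle, whatever the lens; pixels are square), "cx", "cy" (the principal point, pixels), "rvec" (rotation vector, rad) and "tvec" (3), from world to camera coordinates, as OpenCV has them. Camera axes: x right, y down, z forward; pixel columns grow to the right and rows downward; lengths in m; the calibration is good to about 2 mm. A picture is of the moment at which its call begins.
- bot.job_done(): hands the job in; it is judged then, once.
The state is a dict: "clock": time; "qpos": joint angles; "qd": joint speeds; "joint_efforts": joint torques, N m; "position": TCP position; "tool_rot": TCP orientation; "force": force on the tool from outside, world axes, zero at the start; "moment": the same for the moment, N m; "grip_width": finger opening in m; "finger_force": force on a finger pad.
Only numpy, scipy, OpenCV 4.12 (cv2) and the standard library are available. Lean on these libraries where they do the work, as an engineer would, in place of code of your own. Each camera call takes 0.05 s, during which the arm holds its last target. There are 200 camera calls.

## Task

Turn the cylinder test bench over to the next test. Lay the blue-plugged cylinder, which is still untested, in the nest of the test cradle with its plugs up, then swing the hold-down bar fully home over it and push the lock pin all the way down through the fork and the bar; also sort every other cylinder by the colour of its plugs, laying green ones (passed) in the green tray and red ones (rework) in the red tray, flat on the tray's floor with the plugs up, and put all the crumpled newspaper in the waste bin. The sorting and the paper may be done at any time; leave the barrels, tape, tools and oil bottle where they are.

Things in the scene. Friction and masses are not known exactly. Their poses are not given: they have to be found in the camera images.
- cyl_green1: cylinder lying on its side, GREEN port plug (24 mm wide) on top of each head, green tape round its tube. Two black heads 36 x 36 mm, each 30 long, on a tube 50 long, 32 wide to grip; body 110 long, 36 high, plus a 12 mm thick rod 20 mm out of one end. 0.3-0.6 kg. Origin: underside, below the tube's middle; x along it (rod to -x), z up through the plugs. May be absent
- cyl_green2: the same kind of cylinder, also GREEN plugs and tape. May be absent
- cyl_red1: the same kind of cylinder, RED plugs and tape. May be absent
- cyl_red2: the same kind of cylinder, also RED plugs and tape. May be absent
- cyl_blue: the same kind of cylinder, BLUE plugs and tape (always there, just one)
- tray_green: green plastic tray fixed on the bench, 175 mm (its x) by 175 mm (its y), walls 45 mm high and 4 mm thick, floor 4 mm thick: room for two cylinders side by side along its x. Origin: centre of its underside, z up. One tray is to the robot's left, one to its right, in either order
- tray_red: red plastic tray fixed on the bench, 175 mm (its x) by 175 mm (its y), walls 45 mm high and 4 mm thick, floor 4 mm thick: room for two cylinders side by side along its x. Origin: centre of its underside, z up. One tray is to the robot's left, one to its right, in either order
- cradle: test cradle fixed on the bench: grey base plate 155 x 172 mm with a tongue to the fork, top 12 mm above the bench, that carries the nest, the fork (at cradle x = -78 mm, robot side), the pivot post of the bar (x = 80 mm, far side) and the square parking boss of the lock pin (x = 66, y = -78 mm; 36 mm wide, top 60 mm above the bench). Origin: underside, below the nest's centre; z up
- nest (a point): centre of the nest's floor on the base plate, 12 mm above the bench; axes are the cradle's. A cylinder lies here along cradle y, either way round. Four guide blocks (18 mm high), 42 mm apart across x, flank its two heads (y = 30 to 55 mm either way); nothing stands beside the middle of the tube
- hold_bar (a joint): blue bar, 24 mm wide, underside 54 and top 62 mm above the bench, that turns level about an upright pivot, rad: 0 = fully home against its stop, across the cylinder, its end hole (12 mm, 158 mm from the pivot) between the two ears of the fork and in line with their holes; 1.15 to 1.6 = swung aside to cradle +y (robot's left). Stiff: stays where left; about 2 N at the knob moves it
- bar_pivot (a point): point on the pivot axis of the bar, at the bar's top, 62 mm above the bench
- bar_knob (a point): middle of the black star knob (30 mm across, 26 mm high, from 72 to 98 mm above the bench) of the clamp screw, standing on the bar 80 mm from the pivot: grip or push it to swing the bar. The screw is backed off and does not turn
- fork_hole (a point): centre of the top rim of the fork's upright pin hole (12 mm across, chamfered), 70 mm above the bench. The hole runs straight down through the upper ear (6 mm), the bar's end when home, and the lower ear (6 mm, underside 46 mm above the bench). Axes are those of the cradle, z up
- lock_pin: lock pin: steel shank 10 mm thick and 46 mm long with a tapered tip, under an orange round head (22 mm across, 40 mm high: the grip). It stands upright in the hole of the parking boss, its head resting on the boss. 0.1 kg. Origin: on its axis at the underside of the head (46 mm above the tip); z up. Fully in, the head rests on the fork
- paper1: ball of crumpled newspaper, about 58 mm across and 47 mm high, firm, about 20 g. Origin: centre of its underside (as it lies at the start), so 24 mm from its middle. May be absent
- paper2: the same kind of ball of newspaper. May be absent
- paper3: the same kind of ball of newspaper. May be absent
- waste_bin: open grey waste bin fixed on the bench, 145 x 145 mm and 100 mm high, walls 4 mm. Origin: centre of its underside, z up
- barrel1: upright polished steel barrel, 82 mm across, 164 mm high; not part of the job
- barrel2: a second such barrel; not part of the job
- tape_roll: roll of green tape lying flat, 64 mm across, 22 mm high; not part of the job
- wrench: steel wrench, 170 mm; not part of the job
- screwdriver: screwdriver with a yellow handle, 180 mm; not part of the job
- oil_bottle: amber oil bottle, 52 mm across, 130 mm high; not part of the job
Mind the look-alikes: they are no part of the job. Of the things that look like the tray_red, the larger one is meant.

How it is judged:
By the outcome, as a careful person would: the job done as asked, in the order asked, and still so for the second after the job is handed in, with the robot touching nothing.
Of cyl_green1, cyl_green2, cyl_red1, cyl_red2 only 2 to 4 are there at a start; the rules pass over those that are not, and their reading is None.
Of paper1, paper2, paper3 only 2 to 3 are there at a start; the rules pass over those that are not, and their reading is None.
At some moment in a run one of cyl_green1, cyl_green2, cyl_red1, cyl_red2, paper1, paper2, paper3 may be knocked a few centimetres aside while the robot is not near it.
It also fails if it takes over 210 s, if anything falls off the work surface, if the arm or the gripper's body presses on something with over 40 N, if the wrist force passes 120 N, or if a joint passes its speed limit or range.

## Working session

There is one attempt and no reset: what is moved stays moved. The work goes in short steps, Python scripts to look and compute and a shell command to move; the robot and the scene stay as the last step left them, time stands still between calls to the robot, and variables do not carry over. Pictures are saved under pics/ and viewed, at most 14 in all, crops included, and the job is handed in when it is done.

```bash
ls; mkdir -p pics; cat > h.py <<'E'
import numpy as np, cv2
from workcell import bot
def frame(n):
    f=bot.grab_frame(n); f['R']=cv2.Rodrigues(np.array(f['rvec'],float))[0]; f['t']=np.array(f['tvec'],float).reshape(3)
    f['f']=192/np.tan(np.radians(f['vfov'])/2); return f
def cloud(f):
    z=f['z_map']; v,u=np.mgrid[:384,:512]
    p=np.stack([(u-f['cx'])/f['f']*z,(v-f['cy'])/f['f']*z,z],-1)
    return (p-f['t'])@f['R']
def ray(f,u,v,z):
    d=f['R'].T@np.array([(u-f['cx'])/f['f'],(v-f['cy'])/f['f'],1]); c=-f['R'].T@f['t']
    return c+d*(z-c[2])/d[2]
def save(img,n,s=1.5):
    cv2.imwrite('pics/'+n+'.png',cv2.resize(cv2.cvtColor(img,cv2.COLOR_RGB2BGR),None,fx=s,fy=s))
E
python3 - <<'E'
from h import *
import pickle
for n in('top','scene'):
    f=frame(n); save(f['img'],n+'0'); pickle.dump(f,open(n+'0.pkl','wb')); print(n,f['vfov'],f['cx'],f['cy'],-f['R'].T@f['t'])
s=bot.observe();print(s['position'],s['tool_rot'],s['clock'],s['force'])
E
```

```text
pics
top 49.907721419761096 260.67719456232476 194.52271210799478 [ 0.26598072 -0.04008148  1.48036898]
scene 55.83000955605324 256.72837176380244 188.504394379983 [ 1.32662859 -0.05770838  0.87245474]
[ 0.15682444 -0.60469245  0.22571306] [-3.14060409e+00  3.92820445e-05  2.53727986e-01] 0.1 [-0.37737092 -0.36485473 -0.47037759]
```

View pics/top0.png

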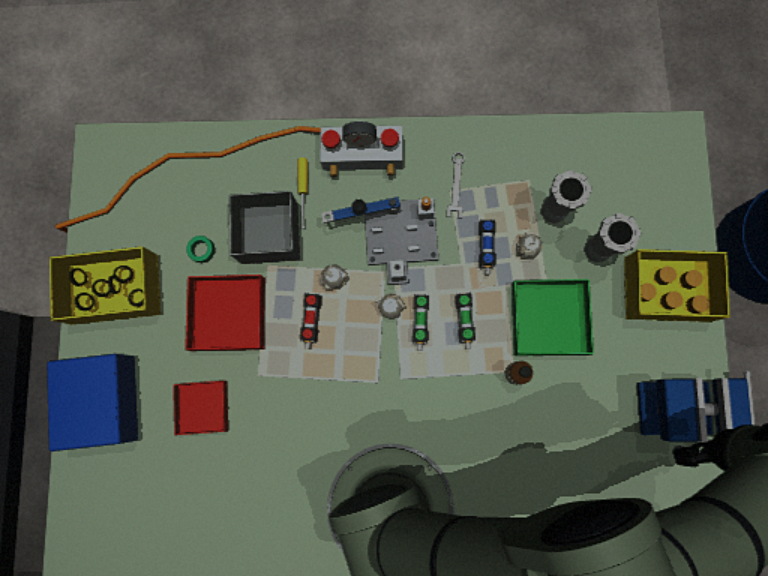

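View pics/scene0.png

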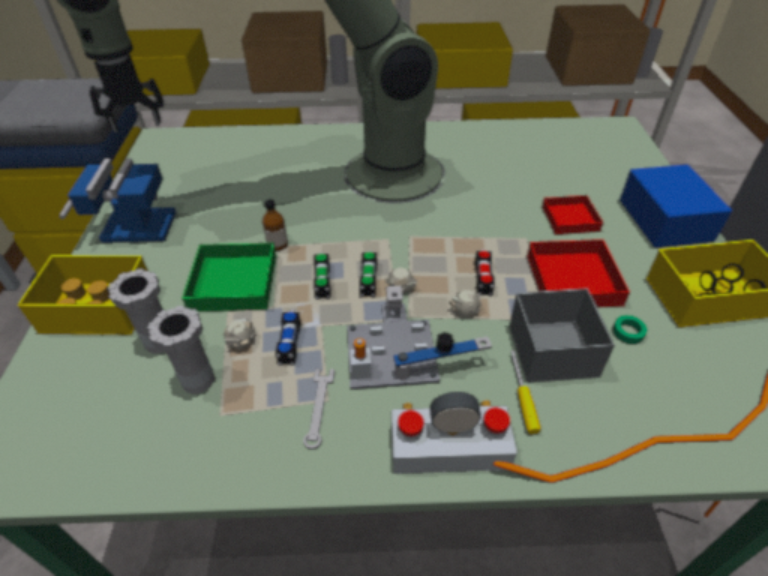

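Look-alikes (top view, 768 px scale):
- **Red tray:** the larger one at (226,313), not the small one at (201,407).
- **Blue cylinder:** (487,246), not the blue box or the vise.
- **Cylinders:** greens at (420,318) and (464,318), red at (311,318). The red valve knobs at (331,139) are not cylinders.
- **Green tray:** (552,318). The green tape roll at (200,248) is not part of the job.
- **Bin:** grey, at (265,227), not the yellow boxes.
- **Papers:** (333,277), (390,306) and (528,244).

```bash
cat >> h.py <<'E'
def hsv(f): return cv2.cvtColor(f['img'],cv2.COLOR_RGB2HSV).astype(int)
def go(x,y,z,yaw_deg,s=None):
    "print shift/turn in tool units to reach a tool-down pose"
    from scipy.spatial.transform import Rotation as Ro
    s=s or bot.observe(); R=Ro.from_euler('xyz',s['tool_rot'])
    d=R.inv().apply(np.array([x,y,z])-s['position'])/0.2
    yaws=[yaw_deg+180*k for k in(-1,0,1)]
    y0=np.degrees(s['tool_rot'][2]); best=min(yaws,key=lambda a:abs((a-y0+180)%360-180))
    T=Ro.from_euler('xyz',[np.pi,0,np.radians(best)])
    r=(R.inv()*T).as_rotvec()/(np.pi/2)
    print('GO',np.round(d,3),np.round(r,3),'now',np.round(s['position'],4),'yaw',round(y0,1),'clock',round(s['clock'],2),'q7',round(s['qpos'][6],2))
E
python3 - <<'E'
from h import *
import pickle
f=pickle.load(open('top0.pkl','rb')); P=cloud(f); H=hsv(f); h,s,v=H[...,0],H[...,1],H[...,2]
M={'red':((h<8)|(h>172))&(s>150)&(v>60),'green':(h>50)&(h<75)&(s>140)&(v>50),'blue':(h>100)&(h<125)&(s>130)&(v>50),'orange':(h>8)&(h<20)&(s>130)&(v>120)}
for k,m in M.items():
    n,L,st,c=cv2.connectedComponentsWithStats(m.astype(np.uint8))
    for i in range(1,n):
        if st[i,4]<8: continue
        q=P[L==i]; x,y,z=np.median(q,0)
        if not(.3<x<1.0 and abs(y)<.62): continue
        r=cv2.minAreaRect(q[:,:2].astype(np.float32))
        print(k,np.round(c[i]*1.5),st[i,4],'med',np.round([x,y,z],3),'rect',np.round(r[0],3),np.round(r[1],3),round(r[2],1),'zr',np.round(np.percentile(q[:,2],[5,95]),3))
# height blobs
def reg(name,x0,x1,y0,y1,zl,zh):
    m=(P[...,0]>x0)&(P[...,0]<x1)&(P[...,1]>y0)&(P[...,1]<y1)&(P[...,2]>zl)&(P[...,2]<zh)
    n,L,st,c=cv2.connectedComponentsWithStats(m.astype(np.uint8))
    for i in range(1,n):
        if st[i,4]<12: continue
        q=P[L==i]; r=cv2.minAreaRect(q[:,:2].astype(np.float32))
        print(name,np.round(c[i]*1.5),st[i,4],'mean',np.round(q.mean(0),3),'rect',np.round(r[0],3),np.round(r[1],3),round(r[2],1),'zr',np.round(np.percentile(q[:,2],[5,95]),3))
reg('lowobj',.35,.95,-.4,.5,.025,.05)
reg('high',.35,.95,-.4,.5,.05,.2)
reg('plate',.5,.8,-.2,.2,.008,.016)
E
```

```text
red [330. 138.] 100 med [0.86  0.129 0.093] rect [0.86  0.129] [0.039 0.039] 49.1 zr [0.088 0.098]
red [389. 137.] 106 med [ 0.86  -0.01   0.094] rect [ 0.573 -0.016] [0.616 0.039] 0.9 zr [0.089 0.099]
red [202. 284.] 62 med [0.54  0.458 0.044] rect [0.529 0.431] [0.063 0.144] 33.0 zr [0.04 0.05]
red [226. 314.] 2099 med [0.454 0.39  0.004] rect [0.421 0.212] [0.556 0.202] 78.3 zr [-0.002  0.043]
red [311. 299.] 35 med [0.481 0.18  0.038] rect [0.483 0.18 ] [0.019 0.022] 6.2 zr [0.033 0.043]
red [309. 316.] 52 med [0.443 0.184 0.032] rect [0.443 0.186] [0.022 0.029] 84.9 zr [0.025 0.038]
red [307. 333.] 36 med [0.403 0.188 0.039] rect [0.403 0.19 ] [0.022 0.021] 4.8 zr [0.036 0.045]
green [550. 318.] 2182 med [ 0.433 -0.386  0.004] rect [ 0.408 -0.251] [0.199 0.467] 10.9 zr [-0.002  0.041]
green [580. 282.] 26 med [ 0.52  -0.459  0.044] rect [ 0.514 -0.451] [0.064 0.028] 54.8 zr [0.04  0.048]
green [464. 299.] 35 med [ 0.478 -0.18   0.04 ] rect [ 0.477 -0.18 ] [0.022 0.019] 83.4 zr [0.034 0.046]
green [421. 301.] 33 med [ 0.476 -0.081  0.04 ] rect [ 0.475 -0.08 ] [0.018 0.02 ] 88.6 z
[... 4214 characters left out ...]
.059 0.068] rect [0.694 0.061] [0.033 0.187] 9.7 zr [0.056 0.099]
high [425. 205.] 110 mean [ 0.697 -0.093  0.073] rect [ 0.699 -0.094] [0.037 0.037] 5.2 zr [0.055 0.103]
high [396. 269.] 91 mean [ 0.547 -0.023  0.069] rect [ 0.547 -0.023] [0.028 0.038] 89.5 zr [0.058 0.074]
plate [457. 176.] 14 mean [ 0.789 -0.176  0.01 ] rect [ 0.789 -0.174] [0.015 0.021] 83.0 zr [0.008 0.016]
plate [401. 237.] 1232 mean [ 0.638 -0.035  0.012] rect [ 0.628 -0.035] [0.207 0.172] 3.5 zr [0.009 0.015]
plate [456. 206.] 14 mean [ 0.712 -0.171  0.01 ] rect [ 0.711 -0.171] [0.014 0.023] 88.3 zr [0.008 0.014]
plate [388. 275.] 12 mean [ 0.544 -0.004  0.012] rect [ 0.544 -0.004] [0.007 0.015] 89.2 zr [0.009 0.014]
```

```bash
python3 - <<'E'
from h import *
import pickle
f=pickle.load(open('top0.pkl','rb')); a=f['img'][120:260,170:360]; save(a,'crop0',4)
E
```

```text
(no output)
```

View pics/crop0.png

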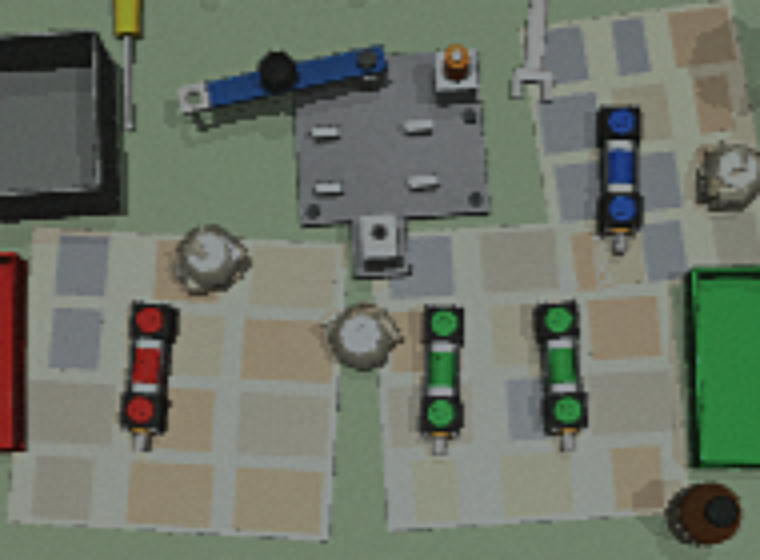

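```bash
R='0.893,-0.395,0,0,0'; python3 -m inch '[[0.893,-0.395,0,0,0,0,0.75],[0.893,-0.395,0,0,0,0,0.75],[0.893,-0.395,0,0,0,0,0.75],[0.893,-0.395,0,0,0,0,0.75],[0.893,-0.395,0,0,0,0,0.75]]' 40
python3 -m inch '[[0.893,-0.395,0,0,0,0,0.75],[0.893,-0.395,0,0,0,0,0.75],[0.893,-0.395,0,0,0,0,0.75],[0.893,-0.395,0,0,0,0,0.75],[0.893,-0.395,0,0,0,0,0.75]]'
python3 -m inch '[[0.893,-0.395,0,0,0,0.177,0.75],[0.893,-0.395,0,0,0,0.177,0.75],[0.893,-0.395,0,0,0,0.177,0.75],[0.893,-0.395,0,0,0,0.177,0.75],[0.893,-0.395,0,0,0,0.177,0.75]]'
python3 -c "
from h import *
f=frame('wrist');save(f['img'],'w1');go(.616,-.241,.018,-1.4)
P=cloud(f);H=hsv(f);h,s,v=H[...,0],H[...,1],H[...,2]
m=(h>100)&(h<125)&(s>130)&(v>50)
n,L,st,c=cv2.connectedComponentsWithStats(m.astype(np.uint8))
for i in range(1,n):
  if st[i,4]>100: print(c[i],st[i,4],np.median(P[L==i],0).round(4), ray(f,*c[i],.042).round(4))
"
```

```text
clock: 0.72
position: [0.31, -0.4836, 0.2261]
tool_rot: [-3.141, 0.0, 0.255]
force: [-0.9, -0.7, 0.2]
grip_width: 0.0642
finger_force: 0.0
clock: 1.35
position: [0.4621, -0.3635, 0.2259]
tool_rot: [-3.142, 0.001, 0.253]
force: [0.4, -0.3, 0.5]
grip_width: 0.0641
finger_force: 0.0
clock: 1.98
position: [0.6151, -0.243, 0.2258]
tool_rot: [3.141, 0.001, -0.026]
force: [-0.8, -0.9, 0.3]
grip_width: 0.0642
finger_force: 0.0
GO [ 0.008 -0.015  1.04 ] [ 0.001  0.001 -0.002] now [ 0.6146 -0.2437  0.2261] yaw -1.6 clock 2.02 q7 -1.35
[23.30351438 95.35037274] 939 [0.7031 0.0017 0.0617] [0.705  0.0118 0.042 ]
[258.71774194 135.97580645] 372 [ 0.6545 -0.2424  0.0397] [ 0.6547 -0.2422  0.042 ]
[259.        168.7470726] 427 [ 0.6144 -0.2415  0.0316] [ 0.6168 -0.2415  0.042 ]
[258.83121019 202.11464968] 314 [ 0.575  -0.2403  0.0399] [ 0.5756 -0.2401  0.042 ]
```

Wrist view numbers agree with the top view: blue plugs at (259,136) and (259,202), tube centre (0.615,-0.241).

```bash
python3 -m inch '[[0.005,-0.013,0.3,0,0,0,0.75],[0.005,-0.013,0.6,0,0,0,0.75],[0.005,-0.013,0.8,0,0,0,0.75],[0.005,-0.013,0.92,0,0,0,0.75],[0.005,-0.013,1,0,0,0,0.75],[0.005,-0.013,1,0,0,0,0.75]]' 50
python3 -m inch '[[0,0,0.04,0,0,0,0.75],[0,0,0.04,0,0,0,0.2],[0,0,0.04,0,0,0,0.2],[0,0,0.04,0,0,0,0.2],[0,0,0.04,0,0,0,0.2],[0,0,0.04,0,0,0,0.2]]' 50
python3 -m inch '[[0,0,-0.1,0,0,0,0.2],[0,0,-0.3,0,0,0,0.2],[0,0,-0.6,0,0,0,0.2],[0,0,-0.75,0,0,0,0.2],[0,0,-0.75,0,0,0,0.2]]'
python3 -c "
from h import *
go(.629,-.0195,.168,93.7)"
```

```text
clock: 2.78
position: [0.6161, -0.2397, 0.0258]
tool_rot: [3.142, 0.001, -0.026]
force: [-0.8, -0.4, 0.2]
grip_width: 0.064
finger_force: 0.0
clock: 3.52
position: [0.6175, -0.2388, 0.019]
tool_rot: [3.141, -0.001, -0.024]
force: [-1.1, -0.7, 6.5]
grip_width: 0.0306
finger_force: 50.3
clock: 4.15
position: [0.6182, -0.2388, 0.1715]
tool_rot: [3.14, -0.004, -0.024]
force: [0.1, -0.2, -6.1]
grip_width: 0.0303
finger_force: 51.3
GO [ 0.028 -1.097  0.016] [-0.001 -0.003  0.943] now [ 0.6182 -0.2388  0.1715] yaw -1.4 clock 4.15 q7 -1.36
```

```bash
python3 -m inch '[[0.028,-1,0,0,0,-1,0.2],[0.028,-1,0,0,0,-1,0.2],[0.028,-1,0,0,0,-1,0.2],[0.028,-1,0,0,0,-1,0.2],[0.028,-1,0,0,0,-1,0.2],[0.028,-1,0,0,0,-1,0.2],[0.028,-1,0,0,0,-1,0.2],[0.028,-1,0,0,0,-1,0.2],[0.028,-1,0,0,0,-1,0.2],[0.028,-1,0,0,0,-1,0.2],[0.028,-1,0,0,0,-1,0.2]]'
python3 -c "
from h import *
f=frame('wrist');save(f['img'],'w2')
go(.629,-.0195,.168,93.7)
P=cloud(f); m=(P[...,2]>.026)&(P[...,2]<.035)&(abs(P[...,0]-.63)<.06)&(abs(P[...,1]+.02)<.075)
n,L,st,c=cv2.connectedComponentsWithStats(m.astype(np.uint8))
for i in range(1,n):
  if st[i,4]>60:
    q=P[L==i].astype(np.float32);r=cv2.minAreaRect(q[:,:2]);print(c[i].round(),st[i,4],np.round(r[0],4),np.round(r[1],4),round(r[2],1))
"
```

```text
clock: 5.52
position: [0.6272, -0.0386, 0.1676]
tool_rot: [-3.141, -0.0, 1.545]
force: [0.7, -0.1, -4.8]
grip_width: 0.0304
finger_force: 51.6
GO [ 0.096  0.006 -0.001] [-0.    -0.    -0.057] now [ 0.6273 -0.0386  0.1678] yaw 88.5 clock 5.58 q7 -0.33Traceback (most recent call last):
  File "<string>", line 9, in <module>
    q=P[L==i].astype(np.float32);r=cv2.minAreaRect(q[:,:2]);print(c[i].round(),st[i,4],np.round(r[0],4),np.round(r[1],4),round(r[2],1))
                                   ~~~~~~~~~~~~~~~^^^^^^^^^
cv2.error: OpenCV(4.12.0) /io/opencv/modules/imgproc/src/convhull.cpp:143: error: (-215:Assertion failed) total >= 0 && (depth == CV_32F || depth == CV_32S) in function 'convexHull'
```

View pics/w2.png

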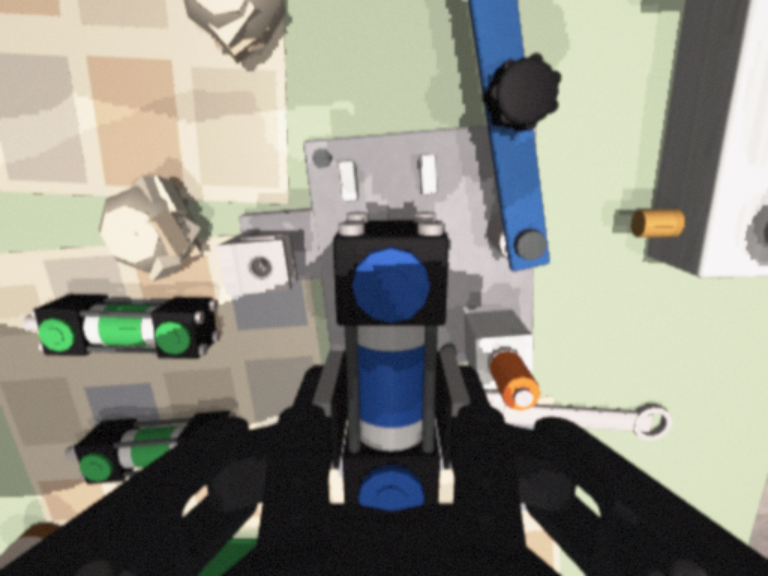

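Blue is held level. The guide blocks are at (347,180) and (428,174), the fork hole at (261,266), the pivot at (530,243) and the pin head at (523,398).

```bash
python3 -c "
from h import *
f=frame('wrist')
for n,u,v,z in(('fork',261,266,.07),('pin',523,398,.1),('pivot',530,243,.066),('b1',347,161,.03),('b2',428,155,.03),('b1e',348,199,.03),('b2e',429,192,.03),('knob',523,93,.098),('barend',0,0,.06)): print(n,ray(f,u/1.5,v/1.5,z).round(4))
P=cloud(f)
def rg(z0,z1,x0,x1,y0,y1):
  m=(P[...,2]>z0)&(P[...,2]<z1)&(P[...,0]>x0)&(P[...,0]<x1)&(P[...,1]>y0)&(P[...,1]<y1)
  r=cv2.minAreaRect(P[m][:,:2].astype(np.float32));print(m.sum(),np.round(r[0],4),np.round(r[1],4),round(r[2],1))
rg(.026,.036,.59,.62,0,.06);rg(.026,.036,.64,.67,0,.05);rg(.062,.076,.52,.58,-.06,.02);rg(.052,.066,.66,.74,-.13,-.06);rg(.085,.102,.66,.72,.02,.09)
"
```

```text
fork [ 0.5514 -0.0226  0.07  ]
pin [ 0.6997 -0.0955  0.1   ]
pivot [ 0.7084 -0.0139  0.066 ]
b1 [0.6009 0.0342 0.03  ]
b2 [0.652  0.0364 0.03  ]
b1e [0.6002 0.0106 0.03  ]
b2e [0.6526 0.0137 0.03  ]
knob [0.6901 0.0628 0.098 ]
barend [0.4312 0.1179 0.06  ]
272 [0.6002 0.0215] [0.0101 0.0246] 2.6
273 [0.6518 0.0246] [0.0244 0.0097] 89.9
1432 [ 0.5465 -0.0239] [0.0388 0.0305] 3.1
831 [ 0.6984 -0.0932] [0.0363 0.0369] 3.0
1834 [0.6914 0.0631] [0.0323 0.0327] 0.1
```

```bash
python3 -m inch '[[0.096,0.006,0,0,0,-0.052,0.2],[0.096,0.006,0,0,0,-0.052,0.2],[0.096,0.006,0,0,0,-0.052,0.2],[0.096,0.006,0.3,0,0,-0.052,0.2],[0.096,0.006,0.4,0,0,-0.052,0.2],[0.096,0.006,0.4,0,0,-0.052,0.2],[0.096,0.006,0.4,0,0,-0.052,0.2]]'
python3 -c "
from h import *
go(.6289,-.0190,.032,93.2)"
```

```text
clock: 6.5
position: [0.6302, -0.0195, 0.0899]
tool_rot: [3.14, 0.0, 1.628]
force: [0.7, 1.0, -3.8]
grip_width: 0.0302
finger_force: 51.8
GO [ 0.003 -0.007  0.289] [0.001 0.    0.001] now [ 0.6302 -0.0195  0.0899] yaw 93.3 clock 6.5 q7 -0.34
```

```bash
python3 -m inch '[[0.003,-0.007,0.1,0,0,0,0.2],[0.003,-0.007,0.2,0,0,0,0.2],[0.003,-0.007,0.24,0,0,0,0.2],[0.003,-0.007,0.27,0,0,0,0.2],[0.003,-0.007,0.285,0,0,0,0.2],[0.003,-0.007,0.285,0,0,0,0.2]]'

```

```text
clock: 7.25
position: [0.628, -0.019, 0.0314]
tool_rot: [3.141, 0.0, 1.628]
force: [0.5, 0.0, -5.5]
grip_width: 0.0304
finger_force: 51.8
```

```bash
python3 -m inch '[[0,0,0.007,0,0,0,0.2],[0,0,0.01,0,0,0,0.2],[0,0,0.01,0,0,0,0.55],[0,0,0.01,0,0,0,0.6],[0,0,0.01,0,0,0,0.6],[0,0,-0.2,0,0,0,0.6],[0,0,-0.5,0,0,0,0.6],[0,0,-0.7,0,0,0,0.6],[0,0,-0.7,0,0,0,0.6]]'
python3 -c "
from h import *
f=frame('wrist');save(f['img'],'w3')
P=cloud(f);H=hsv(f);h,s,v=H[...,0],H[...,1],H[...,2]
m=(h>100)&(h<125)&(s>130)&(v>50)
n,L,st,c=cv2.connectedComponentsWithStats(m.astype(np.uint8))
for i in range(1,n):
  if st[i,4]>100: print(c[i].round()*1.5,st[i,4],np.median(P[L==i],0).round(4),P[L==i][:,2].min().round(3),P[L==i][:,2].max().round(3))
"
```

```text
clock: 8.38
position: [0.6293, -0.0189, 0.1744]
tool_rot: [3.137, 0.0, 1.628]
force: [-1.6, 0.1, -0.6]
grip_width: 0.0515
finger_force: 0.0
[501.   73.5] 1861 [0.6824 0.1023 0.0616] 0.058 0.322
[510.  229.5] 1775 [0.6991 0.0187 0.0617] 0.056 0.322
[387. 219.] 534 [0.625  0.019  0.0518] 0.047 0.322
[387. 276.] 599 [ 0.6273 -0.0208  0.0437] 0.039 0.322
[388.5 336. ] 429 [ 0.6296 -0.0599  0.0518] 0.047 0.322
```

View pics/w3.png

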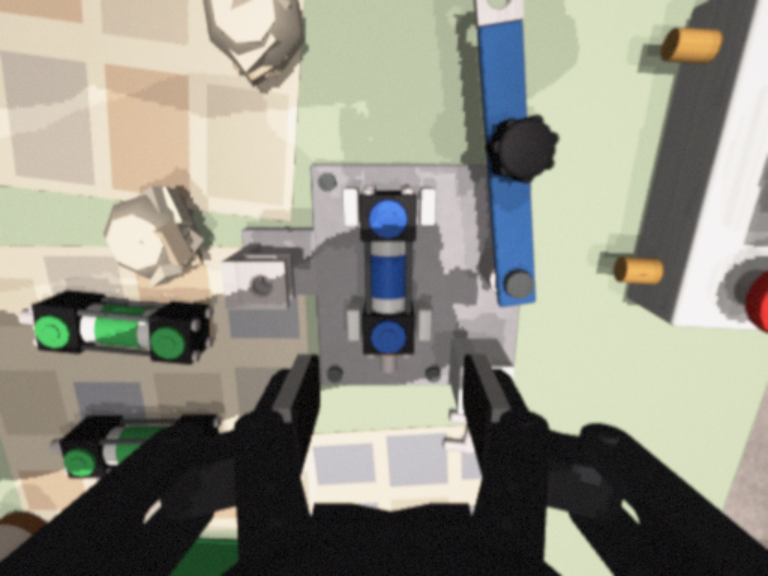

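Blue sits in the nest with its plugs up, at (388,219) and (388,336), level at z = 52 mm. The knob is at (522,148). Next is the bar.

```bash
python3 -c "
from h import *
go(.6906,.0630,.088,103.2)
f=frame('wrist');P=cloud(f);m=(P[...,2]>.09)&(P[...,2]<.102)&(abs(P[...,0]-.69)<.03)&(abs(P[...,1]-.063)<.03)
print(m.sum(),P[m].mean(0))"
```

```text
GO [0.392 0.333 0.422] [ 0.001  0.    -0.11 ] now [ 0.6284 -0.0191  0.1723] yaw 93.3 clock 8.43 q7 -0.29
1519 [0.69103087 0.06356035 0.09704488]
```

```bash
python3 -m inch '[[0.39,0.335,0,0,0,-0.11,0.65],[0.39,0.335,0,0,0,-0.11,0.65],[0.39,0.335,0,0,0,-0.11,0.65],[0.39,0.335,0.2,0,0,-0.11,0.65],[0.39,0.335,0.35,0,0,-0.11,0.65],[0.39,0.335,0.415,0,0,-0.11,0.65],[0.39,0.335,0.415,0,0,-0.11,0.65],[0.39,0.335,0.415,0,0,-0.11,0.2],[0.39,0.335,0.415,0,0,-0.11,0.2],[0.39,0.335,0.415,0,0,-0.11,0.2],[0.39,0.335,0.415,0,0,-0.11,0.2]]' 30
python3 -c "
from h import *
go(.6906,.0630,.088,103.2)"
```

```text
clock: 9.85
position: [0.691, 0.0628, 0.0897]
tool_rot: [3.139, 0.0, 1.801]
force: [-0.0, -0.5, 5.8]
grip_width: 0.0272
finger_force: 29.2
GO [ 0.001 -0.002  0.009] [ 0.001  0.    -0.   ] now [0.691  0.0628 0.0897] yaw 103.2 clock 9.85 q7 -0.28
```

```bash
python3 -m inch '[[-0.004,-0.056,0,0,0,-0.089,0.2],[-0.0155,-0.110,0,0,0,-0.178,0.2],[-0.035,-0.163,0,0,0,-0.267,0.2],[-0.061,-0.212,0,0,0,-0.356,0.2],[-0.094,-0.257,0,0,0,-0.444,0.2],[-0.132,-0.297,0,0,0,-0.533,0.2],[-0.176,-0.332,0,0,0,-0.622,0.2],[-0.225,-0.3595,0,0,0,-0.711,0.2],[-0.276,-0.380,0,0,0,-0.8,0.2],[-0.33,-0.394,0,0,0,-0.889,0.2],[-0.337,-0.395,0,0,0,-0.9,0.2],[-0.344,-0.396,0,0,0,-0.911,0.2],[-0.344,-0.396,0,0,0,-0.911,0.2],[-0.344,-0.396,0,0,0,-0.911,0.2]]'
python3 -c "
from h import *
go(.6288,-.0186,.088,183.2)"
```

```text
clock: 11.6
position: [0.6298, -0.0193, 0.0898]
tool_rot: [3.138, 0.003, -3.05]
force: [1.0, 13.4, 4.6]
grip_width: 0.0271
finger_force: 29.8
GO [0.005 0.004 0.009] [0.002 0.002 0.023] now [ 0.6298 -0.0193  0.0898] yaw -174.7 clock 11.6 q7 1.03
```

```bash
python3 -m inch '[[0,0,0,0,0,0,0.65],[0,0,0,0,0,0,0.65],[0,0,0,0,0,0,0.65],[0,0,-0.2,0,0,0,0.65],[0,0,-0.5,0,0,0,0.65],[-0.35,0,-0.6,0,0,0,0.65],[-0.35,0,-0.6,0,0,0,0.65],[-0.35,0,-0.6,0,0,0,0.65]]'
python3 -c "
from h import *
f=frame('wrist');save(f['img'],'w4');np.save('w4.npy',cloud(f))
import pickle;pickle.dump(f,open('w4.pkl','wb'))
go(.6995,-.0955,.14,183.2)"
```

```text
clock: 12.6
position: [0.6983, -0.0157, 0.2075]
tool_rot: [3.141, -0.001, -3.051]
force: [-0.8, -0.9, -0.5]
grip_width: 0.0554
finger_force: 0.0
GO [ 0.026 -0.397  0.337] [-0.    -0.001  0.022] now [ 0.6977 -0.0159  0.2074] yaw -174.8 clock 12.65 q7 1.17
```

View pics/w4.png

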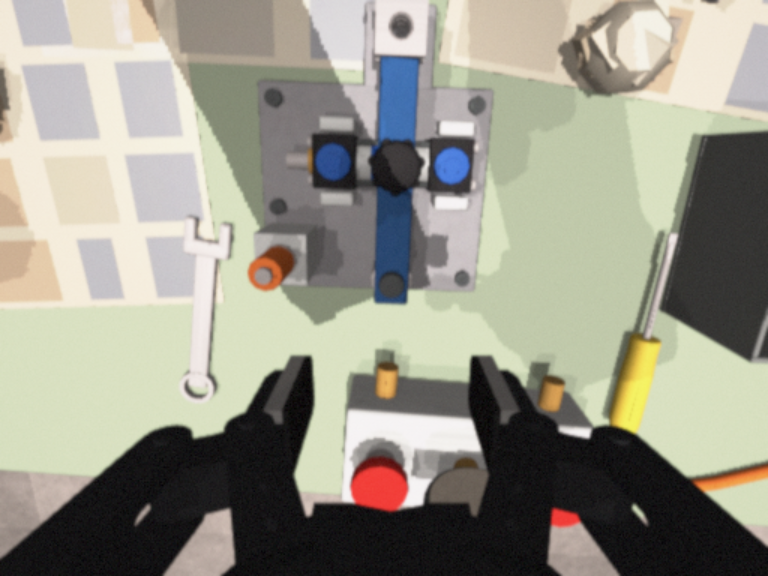

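Bar home across the cylinder, knob (397,166), fork hole (400,25), pin (264,275).

```bash
python3 -c "
from h import *
import pickle
f=pickle.load(open('w4.pkl','rb'));P=cloud(f);H=hsv(f)
for n,u,v,z in(('fork',401,25,.07),('pivot',391,285,.066),('knob',397,166,.098),('pin',265,274,.1)): print(n,ray(f,u/1.5,v/1.5,z).round(4))
m=(abs(P[...,0]-.70)<.03)&(abs(P[...,1]+.0955)<.03)
t=m&(P[...,2]>.095)&(P[...,2]<.106);print('pin top',t.sum(),np.median(P[t],0),cv2.minEnclosingCircle(P[t][:,:2].astype(np.float32)))
t=m&(P[...,2]>.055)&(P[...,2]<.065);r=cv2.minAreaRect(P[t][:,:2].astype(np.float32));print('boss',r)
"
```

```text
fork [ 0.5501 -0.0231  0.07  ]
pivot [ 0.7082 -0.0146  0.066 ]
knob [ 0.6278 -0.0184  0.098 ]
pin [ 0.6979 -0.0926  0.1   ]
pin top 443 [ 0.69735267 -0.09206566  0.09980828] ((0.6986611485481262, -0.09310785681009293), 0.011102964170277119)
boss ((0.698921263217926, -0.09307041019201279), (0.03681065887212753, 0.036231912672519684), 3.5546939373016357)
```

```bash
python3 -m inch '[[0.026,-0.397,0,0,0,0.022,0.65],[0.026,-0.397,0,0,0,0.022,0.65],[0.026,-0.397,0,0,0,0.022,0.65],[0.026,-0.397,0.2,0,0,0.022,0.65],[0.026,-0.397,0.2,0,0,0.022,0.65]]'
python3 -c "
from h import *
go(.6997,-.0955,.084,183.2)"
```

```text
clock: 13.28
position: [0.6987, -0.0945, 0.1659]
tool_rot: [3.141, -0.004, -3.084]
force: [-0.1, -0.3, 0.7]
grip_width: 0.0554
finger_force: 0.0
GO [-0.007 -0.006  0.409] [ 0.001 -0.003  0.001] now [ 0.6987 -0.0945  0.1659] yaw -176.7 clock 13.28 q7 1.23
```

```bash
python3 -m inch '[[0,0.006,0.2,0,0,0,0.65],[0,0.006,0.33,0,0,0,0.65],[0,0.006,0.405,0,0,0,0.65],[0,0.006,0.405,0,0,0,0.65],[0,0.006,0.405,0,0,0,0.05],[0,0.006,0.405,0,0,0,0.05],[0,0.006,0.405,0,0,0,0.05],[0,0.006,0.405,0,0,0,0.05],[0,0.006,0.405,0,0,0,0.05]]' 40
python3 -c "
from h import *
s=bot.observe();print(s['position'],s['force'],s['moment'])"
python3 -m inch '[[0,0,-0.1,0,0,0,0.05],[0,0,-0.25,0,0,0,0.05],[0,0,-0.4,0,0,0,0.05],[0,0,-0.45,0,0,0,0.05],[0,0,-0.45,0,0,0,0.05]]'
python3 -c "
from h import *
go(.6987-.1483,-.0933+.0698,.15,183.2)"
```

```text
clock: 14.4
position: [0.7011, -0.0942, 0.0885]
tool_rot: [-3.141, 0.002, -3.086]
force: [-0.1, -0.5, 7.1]
grip_width: 0.0195
finger_force: 38.9
[ 0.70109999 -0.09424412  0.0885272 ] [-0.11069369 -0.50378231  7.06751448] [-0.00358157  0.09309097 -0.01417581]
clock: 15.02
position: [0.7006, -0.0944, 0.1779]
tool_rot: [-3.141, 0.001, -3.086]
force: [0.1, 0.1, -1.6]
grip_width: 0.0193
finger_force: 39.1
GO [0.73  0.396 0.139] [-0.     0.001 -0.   ] now [ 0.7006 -0.0944  0.1779] yaw -176.8 clock 15.03 q7 1.24
```

```bash
python3 -m inch '[[0.3,0.16,0,0,0,0,0.05],[0.5,0.28,0,0,0,0,0.05],[0.65,0.35,0,0,0,0,0.05],[0.72,0.39,0,0,0,0,0.05],[0.72,0.39,0.07,0,0,0,0.05],[0.72,0.39,0.12,0,0,0,0.05],[0.72,0.39,0.12,0,0,0,0.05],[0.72,0.39,0.12,0,0,0,0.05]]'
python3 -c "
from h import *
f=frame('wrist');save(f['img'][100:384,130:390],'w5',2.2);import pickle;pickle.dump(f,open('w5.pkl','wb'))
s=bot.observe();print(s['position'],s['tool_rot'],s['force'],s['moment'])"
```

```text
clock: 16.02
position: [0.5526, -0.0244, 0.153]
tool_rot: [3.141, -0.0, -3.086]
force: [0.2, -0.3, -1.3]
grip_width: 0.0193
finger_force: 39.2
[ 0.55261443 -0.02446347  0.15322219] [ 3.14126310e+00  1.44995648e-04 -3.08583010e+00] [-0.1582792   0.48844346 -1.62660862] [-0.00298269  0.01680326 -0.05127825]
```

View pics/w5.png

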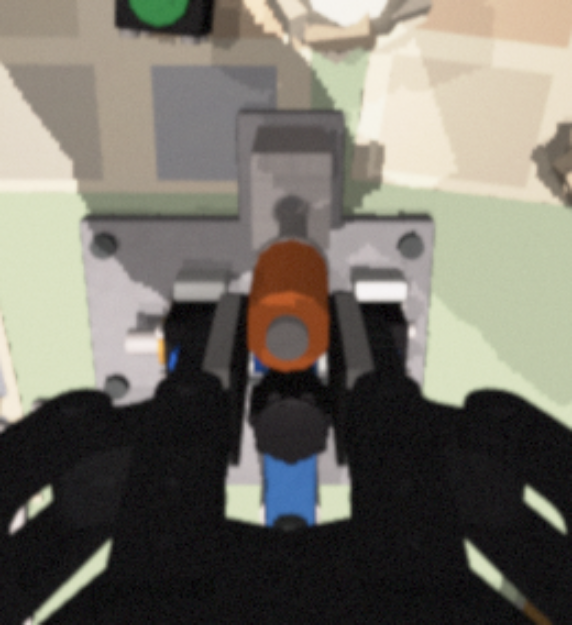

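The pin is upright at (290,300) with its shank over the fork. I'll lower it gently and watch the force.

```bash
python3 -m inch '[[0,0,0.03,0,0,0,0.05],[0,0,0.05,0,0,0,0.05],[0,0,0.065,0,0,0,0.05],[0,0,0.075,0,0,0,0.05],[0,0,0.085,0,0,0,0.05],[0,0,0.085,0,0,0,0.05]]'
python3 -c "
from h import *
s=bot.observe();print(s['position'],s['force'],s['moment'])"
```

```text
clock: 16.82
position: [0.5523, -0.0245, 0.1361]
tool_rot: [3.142, -0.0, -3.086]
force: [-0.6, -0.4, 0.1]
grip_width: 0.0193
finger_force: 39.2
[ 0.5522769  -0.02451103  0.13612197] [-0.6397008  -0.42986282  0.05882614] [ 0.0098956   0.01164579 -0.01181606]
```

```bash
python3 -m inch '[[0,0,0.02,0,0,0,0.05],[0,0,0.04,0,0,0,0.05],[0,0,0.06,0,0,0,0.05],[0,0,0.08,0,0,0,0.05],[0,0,0.08,0,0,0,0.05]]'
python3 -m inch '[[0,0,0.02,0,0,0,0.05],[0,0,0.04,0,0,0,0.05],[0,0,0.06,0,0,0,0.05],[0,0,0.08,0,0,0,0.05],[0,0,0.08,0,0,0,0.05]]'

```

```text
clock: 17.45
position: [0.5521, -0.0245, 0.1199]
tool_rot: [3.141, -0.0, -3.086]
force: [-0.5, 0.3, -1.2]
grip_width: 0.0193
finger_force: 39.2
clock: 18.08
position: [0.5521, -0.0245, 0.1039]
tool_rot: [3.141, -0.0, -3.086]
force: [0.2, 0.4, -0.6]
grip_width: 0.0193
finger_force: 39.2
```

```bash
python3 -m inch '[[0,0,0.015,0,0,0,0.05],[0,0,0.027,0,0,0,0.05],[0,0,0.035,0,0,0,0.05],[0,0,0.042,0,0,0,0.05],[0,0,0.042,0,0,0,0.05]]'

```

```text
clock: 18.7
position: [0.5535, -0.0241, 0.0979]
tool_rot: [-3.141, 0.003, -3.086]
force: [-8.5, -0.3, 39.1]
grip_width: 0.0192
finger_force: 43.3
```

```bash
python3 -m inch '[[0,0,-0.006,0,0,0,0.6],[0,0,-0.006,0,0,0,0.6],[0,0,-0.006,0,0,0,0.6],[0,0,-0.2,0,0,0,0.6],[0,0,-0.5,0,0,0,0.8],[0,0,-0.7,0,0,0.9,0.85],[0,0,-0.7,0,0,0.9,0.85],[0,0,-0.7,0,0,0.9,0.85],[0,0,-0.7,0,0,0.9,0.85],[0,0,-0.7,0,0,0.9,0.85],[0,0,-0.7,0,0,0.9,0.85],[0,0,-0.7,0,0,0.9,0.85],[0,0,-0.7,0,0,0.9,0.85],[0,0,-0.7,0,0,0.9,0.85],[0,0,-0.7,0,0,0.9,0.85]]'
cat >> h.py <<'E'
def blob(P,x,y,zl,zh,r=.05):
    m=(abs(P[...,0]-x)<r)&(abs(P[...,1]-y)<r)&(P[...,2]>zl)&(P[...,2]<zh)
    n,L,st,c=cv2.connectedComponentsWithStats(m.astype(np.uint8))
    if n<2: print('none');return None
    i=1+st[1:,4].argmax(); q=P[L==i]; R=cv2.minAreaRect(q[:,:2].astype(np.float32))
    print('blob',c[i].round(),st[i,4],'mean',q.mean(0).round(4),'rect',np.round(R[0],4),np.round(R[1],3),round(R[2],1)); return R
E
python3 -c "
from h import *
f=frame('wrist');save(f['img'],'w6');P=cloud(f)
blob(P,.467,-.007,.02,.055);blob(P,.551,-.023,.09,.12,.03)
f=frame('top');P=cloud(f);save(f['img'],'top1')
blob(P,.467,-.007,.02,.055);blob(P,.538,.130,.02,.055);blob(P,.61,-.34,.02,.055);blob(P,.551,-.023,.09,.12,.03)
go(.467,-.007,.15,93)"
```

```text
clock: 20.58
position: [0.5523, -0.0245, 0.2357]
tool_rot: [-3.141, -0.0, 1.786]
force: [1.2, -0.2, -0.2]
grip_width: 0.0725
finger_force: 0.0
blob [195. 137.] 2015 mean [ 0.4687 -0.0034  0.041 ] rect [ 0.4662 -0.0076] [0.058 0.061] 30.9
blob [259. 181.] 434 mean [ 0.5499 -0.0223  0.1085] rect [ 0.5503 -0.0239] [0.021 0.021] 12.8
blob [259. 204.] 190 mean [ 0.4649 -0.0025  0.0409] rect [ 0.4653 -0.0027] [0.056 0.048] 27.4
blob [221. 184.] 219 mean [0.5378 0.1294 0.0401] rect [0.5385 0.132 ] [0.052 0.063] 41.7
blob [352. 163.] 222 mean [ 0.6065 -0.3381  0.0406] rect [ 0.6096 -0.3392] [0.059 0.059] 19.5
none
GO [ 0.176 -0.398  0.429] [-0.    -0.     0.103] now [ 0.5523 -0.0246  0.2357] yaw 102.3 clock 20.68 q7 -0.14
```

View pics/w6.png

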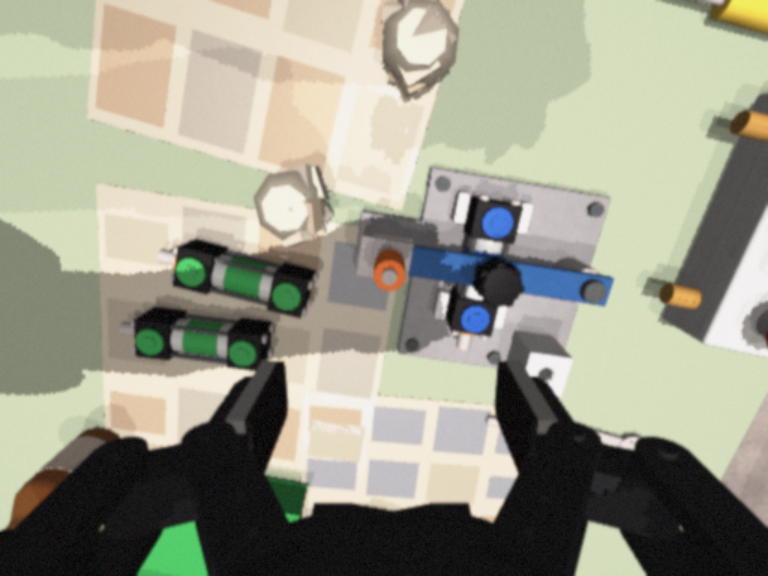

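Pin head flush on the fork at (389,270), its top measured near 109 mm. Next is paper2 at (285,205).

```bash
python3 -m inch '[[0.176,-0.405,0,0,0,0.06,0.83],[0.176,-0.405,0,0,0,0.06,0.83],[0.176,-0.405,0.3,0,0,0.06,0.83],[0.176,-0.405,0.6,0,0,0.06,0.83],[0.176,-0.405,0.85,0,0,0.06,0.83],[0.176,-0.405,1,0,0,0.06,0.83],[0.176,-0.405,1,0,0,0.06,0.83]]' 25
python3 -m inch '[[0,0,0.045,0,0,0,0.83],[0,0,0.045,0,0,0,0.4],[0,0,0.045,0,0,0,0.4],[0,0,0.045,0,0,0,0.4],[0,0,0.045,0,0,0,0.4],[0,0,-0.1,0,0,0,0.4],[0,0,-0.4,0,0,0,0.4],[0,0,-0.7,0,0,0,0.4],[0,0,-0.9,0,0,0,0.4],[0,0,-0.9,0,0,0,0.4]]'
python3 -c "
from h import *
go(.656,.290,.2,96)"
```

```text
clock: 21.55
position: [0.4646, -0.0069, 0.0344]
tool_rot: [-3.138, -0.001, 1.691]
force: [-0.2, -0.5, 1.0]
grip_width: 0.0708
finger_force: 0.0
clock: 22.8
position: [0.467, -0.0074, 0.2192]
tool_rot: [3.136, 0.002, 1.689]
force: [0.1, -0.5, -0.6]
grip_width: 0.0341
finger_force: 0.0
GO [1.366 1.113 0.1  ] [0.004 0.001 0.008] now [ 0.467  -0.0074  0.2192] yaw 96.8 clock 22.8 q7 -0.27
```

```bash
python3 -c "
from h import *
f=frame('wrist');save(f['img'],'w7');P=cloud(f);blob(P,.467,-.007,.02,.055,.06)
f=frame('scene');save(f['img'][130:250,180:360],'s7',4)"
```

```text
blob [260. 168.] 1988 mean [ 0.4665 -0.0029  0.0414] rect [ 0.4662 -0.0065] [0.057 0.058] 27.7
```

View pics/w7.png

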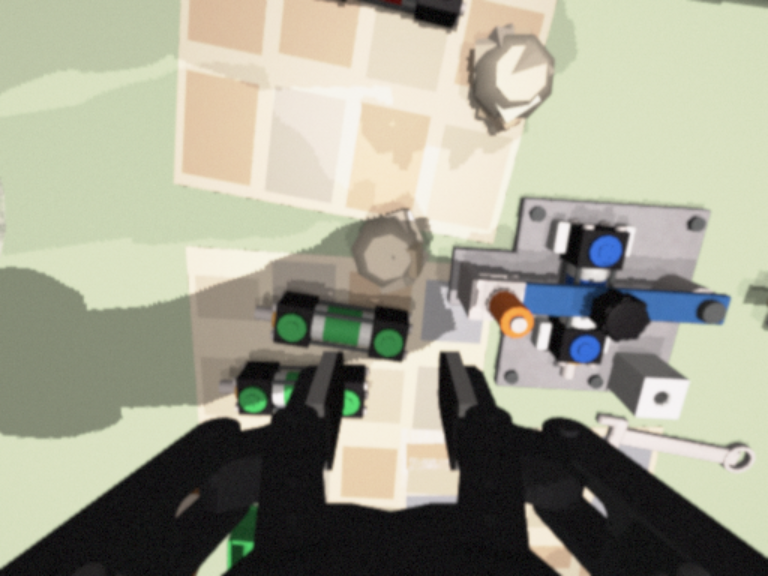

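Paper2 is still at (390,250). The pads were above its middle, because they sit farther back when open. I'll retry lower with more force.

```bash
python3 -m inch '[[0,0,0,0,0,0,0.85],[0,0,0.2,0,0,0,0.85],[0,0,0.5,0,0,0,0.85],[0,0,0.8,0,0,0,0.85],[0,0,0.95,0,0,0,0.85],[0,0,1,0,0,0,0.85],[0,0,1,0,0,0,0.85]]' 45
python3 -m inch '[[0,0,0.01,0,0,0,0.83],[0,0,0.01,0,0,0,0.83],[0,0,0.01,0,0,0,0.5],[0,0,0.01,0,0,0,0.5],[0,0,0.01,0,0,0,0.5],[0,0,0.01,0,0,0,0.5],[0,0,0.01,0,0,0,0.5]]'

```

```text
clock: 23.78
position: [0.4655, -0.0069, 0.0157]
tool_rot: [-3.141, -0.0, 1.69]
force: [0.3, -0.8, 1.1]
grip_width: 0.0729
finger_force: 0.0
clock: 24.65
position: [0.4662, -0.0074, 0.0147]
tool_rot: [3.14, 0.001, 1.689]
force: [-3.7, -1.3, 17.8]
grip_width: 0.0557
finger_force: 44.0
```

```bash
python3 -m inch '[[0,0,-0.1,0,0,0,0.5],[0,0,-0.4,0,0,0,0.5],[0,0,-0.7,0,0,0,0.5],[0,0,-0.9,0,0,0,0.5],[0.4,0.3,-1,0,0,0,0.5],[0.7,0.55,-1,0,0,0,0.5],[0.7,0.55,-1,0,0,0,0.5],[0.7,0.55,-1,0,0,0,0.5]]'
python3 -m inch '[[0.3,0.25,0,0,0,0,0.5],[0.66,0.56,0,0,0,0,0.5],[0.66,0.56,0,0,0,0,0.5],[0.66,0.56,0,0,0,0,0.5],[0.66,0.56,0.3,0,0,0,0.5],[0.66,0.56,0.3,0,0,0,0.5]]'
python3 -c "
from h import *
go(.656,.290,.15,96)"
```

```text
clock: 25.65
position: [0.5589, 0.1489, 0.214]
tool_rot: [3.141, -0.002, 1.694]
force: [-0.3, -1.2, 0.3]
grip_width: 0.0554
finger_force: 48.5
clock: 26.4
position: [0.6521, 0.2865, 0.1505]
tool_rot: [-3.135, 0.003, 1.689]
force: [0.4, 0.3, 0.1]
grip_width: 0.056
finger_force: 48.5
GO [0.015 0.022 0.002] [-0.004  0.002  0.009] now [0.6521 0.2865 0.1505] yaw 96.8 clock 26.4 q7 -0.72
```

```bash
python3 -m inch '[[0.015,0.022,0.15,0,0,0,0.5],[0.015,0.022,0.15,0,0,0,0.85],[0.015,0.022,0.15,0,0,0,0.85],[0.015,0.022,0.15,0,0,0,0.85],[0.015,0.022,0.05,0,0,0,0.85],[0.015,0.022,-0.2,0,0,0,0.85],[-0.4,-0.3,-0.2,0,0,0,0.85],[-0.65,-0.5,-0.2,0,0,0,0.85],[-0.65,-0.5,-0.2,0,0,0,0.85],[-0.65,-0.5,-0.2,0,0,0,0.85]]'
python3 -c "
from h import *
f=frame('wrist');P=cloud(f);blob(P,.538,.13,.02,.055,.06)
m=(abs(P[...,0]-.656)<.06)&(abs(P[...,1]-.29)<.06);print('bin',m.sum(),np.percentile(P[m][:,2],[5,50,95]) if m.any() else 0)
f=frame('top');P=cloud(f);m=(abs(P[...,0]-.656)<.06)&(abs(P[...,1]-.29)<.06);print('bin',m.sum(),np.percentile(P[m][:,2],[5,50,95]))
blob(P,.656,.29,.02,.06,.06)
go(.5385,.131,.1,96)"
```

```text
clock: 27.65
position: [0.5697, 0.145, 0.1959]
tool_rot: [3.14, 0.002, 1.686]
force: [0.1, 0.8, 0.8]
grip_width: 0.0723
finger_force: 0.0
blob [231. 182.] 2224 mean [0.5382 0.1355 0.0402] rect [0.5361 0.1334] [0.055 0.064] 49.0
bin 11397 [0.00256091 0.0041038  0.06130574]
bin 292 [-0.00068608  0.00868184  0.06405542]
blob [173. 162.] 59 mean [0.6163 0.3013 0.053 ] rect [0.6194 0.2999] [0.029 0.038] 75.0
GO [-0.067 -0.171  0.477] [ 0.001 -0.     0.009] now [0.5706 0.1483 0.1955] yaw 96.8 clock 27.75 q7 -0.6
```

```bash
python3 -m inch '[[-0.054,-0.176,0,0,0,0,0.87],[-0.054,-0.176,0.3,0,0,0,0.87],[-0.054,-0.176,0.6,0,0,0,0.87],[-0.054,-0.176,0.8,0,0,0,0.87],[-0.054,-0.176,0.9,0,0,0,0.87],[-0.054,-0.176,0.9,0,0,0,0.87],[-0.054,-0.176,0.9,0,0,0,0.5],[-0.054,-0.176,0.9,0,0,0,0.5],[-0.054,-0.176,0.9,0,0,0,0.5],[-0.054,-0.176,0.9,0,0,0,0.5],[-0.054,-0.176,0.9,0,0,0,0.5]]'
python3 -m inch '[[0,0,-0.1,0,0,0,0.5],[0,0,-0.4,0,0,0,0.5],[0,0,-0.7,0,0,0,0.5],[0.3,0.3,-0.9,0,0,0,0.5],[0.6,0.5,-0.9,0,0,0,0.5],[0.7,0.67,-0.9,0,0,0,0.5],[0.7,0.67,-0.9,0,0,0,0.5],[0.7,0.67,-0.6,0,0,0,0.5],[0.7,0.67,-0.52,0,0,0,0.5],[0.7,0.67,-0.52,0,0,0,0.5]]'
python3 -c "
from h import *
go(.67,.275,.12,96)"
```

```text
clock: 29.12
position: [0.5374, 0.1339, 0.016]
tool_rot: [3.139, -0.0, 1.689]
force: [-4.5, 1.6, 10.8]
grip_width: 0.0553
finger_force: 45.2
clock: 30.38
position: [0.6528, 0.2879, 0.1189]
tool_rot: [-3.141, -0.0, 1.689]
force: [-0.1, -0.4, -0.4]
grip_width: 0.0551
finger_force: 47.9
GO [-0.074  0.078 -0.005] [-0.    -0.     0.009] now [0.6528 0.2879 0.1189] yaw 96.8 clock 30.38 q7 -0.74
```

```bash
python3 -m inch '[[-0.05,0.05,0,0,0,0,0.85],[-0.05,0.05,0,0,0,0,0.85],[-0.05,0.05,0,0,0,0,0.85],[0,0,-0.2,0,0,0,0.85],[0,0,-0.4,0,0,0,0.85],[-0.3,-0.4,-0.4,0,0,-0.2,0.75],[-0.39,-0.7,-0.4,0,0,-0.4,0.75],[-0.39,-1,-0.4,0,0,-0.6,0.75],[-0.39,-1,-0.4,0,0,-0.85,0.75],[-0.39,-1,-0.4,0,0,-0.85,0.75],[-0.39,-1,-0.4,0,0,-0.85,0.75],[-0.39,-1,-0.4,0,0,-0.85,0.75],[-0.39,-1,-0.4,0,0,-0.85,0.75]]'
cat >> h.py <<'E'
def cyl(f,col):
    P=cloud(f);H=hsv(f);h,s,v=H[...,0],H[...,1],H[...,2]
    m={'red':(h<8)|(h>172),'green':(h>50)&(h<75)}[col]&(s>130)&(v>50)&(P[...,2]>.035)&(P[...,2]<.052)
    n,L,st,c=cv2.connectedComponentsWithStats(m.astype(np.uint8))
    q=[(st[i,4],*ray(f,*c[i],.040)[:2].round(4)) for i in range(1,n) if st[i,4]>60]
    print(col,q); return q
E
python3 -c "
from h import *
f=frame('wrist');cyl(f,'red')
P=cloud(f);blob(P,.457,.387,.03,.06,.12)
f=frame('top');P=cloud(f);blob(P,.656,.29,.02,.06,.06)
go(.4425,.1845,.1,173.5)"
```

```text
clock: 32.0
position: [0.4634, 0.1871, 0.198]
tool_rot: [3.141, -0.0, 3.025]
force: [-0.0, 0.4, 0.3]
grip_width: 0.0637
finger_force: 0.0
red [(np.int32(2557), np.float64(0.4499), np.float64(0.3474)), (np.int32(469), np.float64(0.4006), np.float64(0.189)), (np.int32(399), np.float64(0.4796), np.float64(0.1814))]
blob [411. 155.] 3238 mean [0.4636 0.3482 0.0409] rect [0.4549 0.384 ] [0.176 0.169] 0.7
blob [187. 146.] 136 mean [0.6756 0.2521 0.051 ] rect [0.6785 0.2498] [0.058 0.049] 61.6
GO [ 0.102 -0.026  0.49 ] [ 0.     0.    -0.004] now [0.4634 0.1871 0.1979] yaw 173.1 clock 32.1 q7 0.4
```

```bash
python3 -m inch '[[0.114,-0.024,0.2,0,0,-0.016,0.75],[0.114,-0.024,0.5,0,0,-0.016,0.75],[0.114,-0.024,0.75,0,0,-0.016,0.75],[0.114,-0.024,0.87,0,0,-0.016,0.75],[0.114,-0.024,0.9,0,0,-0.016,0.75],[0.114,-0.024,0.9,0,0,-0.016,0.2],[0.114,-0.024,0.9,0,0,-0.016,0.2],[0.114,-0.024,0.9,0,0,-0.016,0.2],[0.114,-0.024,0.9,0,0,-0.016,0.2],[0.114,-0.024,0.9,0,0,-0.016,0.2]]' 50
python3 -m inch '[[0,0,-0.1,0,0,0,0.2],[0,0,-0.3,0,0,0,0.2],[0,0,-0.5,0,0,0,0.2],[-0.1,0.4,-0.6,0,0,-0.06,0.2],[-0.2,0.7,-0.6,0,0,-0.06,0.2],[-0.2,0.98,-0.6,0,0,-0.06,0.2],[-0.2,0.98,-0.6,0,0,-0.06,0.2],[-0.2,0.98,-0.6,0,0,-0.06,0.2]]'
python3 -c "
from h import *
go(.456,.386,.026,180.6)"
```

```text
clock: 33.35
position: [0.4409, 0.1852, 0.0191]
tool_rot: [3.141, 0.002, 3.049]
force: [-1.3, -0.8, 8.9]
grip_width: 0.0308
finger_force: 49.1
clock: 34.35
position: [0.4975, 0.3772, 0.1381]
tool_rot: [3.141, -0.0, -3.138]
force: [-0.5, -0.5, -4.8]
grip_width: 0.0307
finger_force: 52.6
GO [0.207 0.045 0.561] [ 0.    -0.    -0.004] now [0.4975 0.3772 0.1381] yaw -179.8 clock 34.35 q7 0.26
```

```bash
python3 -m inch '[[0.187,0.045,0,0,0,0,0.2],[0.187,0.045,0.2,0,0,0,0.2],[0.187,0.045,0.4,0,0,0,0.2],[0.187,0.045,0.52,0,0,0,0.2],[0.187,0.045,0.565,0,0,0,0.2],[0.187,0.045,0.575,0,0,0,0.2],[0.187,0.045,0.575,0,0,0,0.55],[0.187,0.045,0.575,0,0,0,0.6],[0.187,0.045,0.575,0,0,0,0.6],[0.187,0.045,0.4,0,0,0,0.6],[0.187,0.045,0.1,0,0,0,0.6],[0.187,0.045,-0.2,0,0,0,0.6],[0.187,0.045,-0.2,0,0,0,0.6]]'
python3 -c "
from h import *
f=frame('wrist');cyl(f,'red')
f=frame('top');cyl(f,'red');cyl(f,'green');P=cloud(f);blob(P,.61,-.34,.02,.055,.06);blob(P,.433,-.386,.03,.05,.12)
m=(P[...,2]>.02)&(abs(P[...,0]-.656)<.066)&(abs(P[...,1]-.29)<.066);print(m.sum())
go(.435,-.077,.2,-3)"
```

```text
clock: 35.98
position: [0.4617, 0.387, 0.1824]
tool_rot: [3.137, 0.005, -3.139]
force: [0.6, -0.5, -1.2]
grip_width: 0.0513
finger_force: 0.0
red [(np.int32(2798), np.float64(0.4185), np.float64(0.3846)), (np.int32(518), np.float64(0.4205), np.float64(0.3851)), (np.int32(362), np.float64(0.4589), np.float64(0.3851)), (np.int32(493), np.float64(0.502), np.float64(0.3837)), (np.int32(547), np.float64(0.539), np.float64(0.3878))]
red [(np.int32(105), np.float64(0.3885), np.float64(0.3993))]
green [(np.int32(94), np.float64(0.374), np.float64(-0.3482))]
blob [352. 163.] 219 mean [ 0.6065 -0.3383  0.0406] rect [ 0.6084 -0.342 ] [0.056 0.058] 85.2
blob [372. 214.] 326 mean [ 0.4235 -0.3979  0.0415] rect [ 0.4341 -0.3853] [0.176 0.176] 89.8
393
GO [ 0.135 -2.311 -0.109] [0.    0.001 0.035] now [0.4609 0.3853 0.1783] yaw -179.9 clock 36.08 q7 0.23
```

```bash
python3 -m inch '[[0,-0.3,-0.1,0,0,0,0.75],[0.05,-0.6,-0.1,0,0,0,0.75],[0.1,-0.9,-0.1,0,0,0.03,0.75],[0.12,-1,-0.1,0,0,0.03,0.75],[0.12,-1,-0.1,0,0,0.03,0.75]]'
python3 -m inch '[[0,-0.3,0,0,0,0,0.75],[0,-0.6,0,0,0,0,0.75],[0,-0.9,0,0,0,0,0.75],[0,-1,0,0,0,0,0.75],[0,-1,0,0,0,0,0.75]]'
python3 -m inch '[[0,-0.26,0,0,0,0,0.75],[0,-0.26,0,0,0,0,0.75],[0,-0.26,0,0,0,0,0.75]]'
python3 -c "
from h import *
f=frame('wrist');cyl(f,'green')
go(.436,-.0785,.018,176.8)"
```

```text
clock: 36.7
position: [0.4369, 0.1834, 0.1971]
tool_rot: [-3.14, -0.001, 3.095]
force: [0.7, 1.0, 0.1]
grip_width: 0.0641
finger_force: 0.0
clock: 37.33
position: [0.4284, -0.0149, 0.1974]
tool_rot: [3.141, -0.001, 3.095]
force: [0.4, -0.4, 0.7]
grip_width: 0.0644
finger_force: 0.0
clock: 37.7
position: [0.4263, -0.0648, 0.1978]
tool_rot: [3.141, 0.0, 3.098]
force: [-0.1, 0.1, 0.7]
grip_width: 0.064
finger_force: 0.0
green [(np.int32(430), np.float64(0.3639), np.float64(-0.1452)), (np.int32(1824), np.float64(0.4339), np.float64(-0.3069)), (np.int32(399), np.float64(0.3937), np.float64(-0.0749)), (np.int32(350), np.float64(0.4432), np.float64(-0.1391)), (np.int32(321), np.float64(0.4728), np.float64(-0.0794))]
GO [-0.051 -0.068  0.899] [0.001 0.    0.009] now [ 0.4263 -0.0646  0.1978] yaw 177.6 clock 37.75 q7 1.0
```

Green2 was knocked aside, to about (0.4035,-0.142). I'll take green1 first, with a narrower opening.

```bash
python3 -m inch '[[-0.038,-0.061,0.2,0,0,0.01,0.6],[-0.038,-0.061,0.5,0,0,0.01,0.6],[-0.038,-0.061,0.75,0,0,0.01,0.6],[-0.038,-0.061,0.87,0,0,0.01,0.6],[-0.038,-0.061,0.9,0,0,0.01,0.6],[-0.038,-0.061,0.9,0,0,0.01,0.2],[-0.038,-0.061,0.9,0,0,0.01,0.2],[-0.038,-0.061,0.9,0,0,0.01,0.2],[-0.038,-0.061,0.9,0,0,0.01,0.2],[-0.038,-0.061,0.9,0,0,0.01,0.2]]' 50
python3 -m inch '[[0,0,-0.1,0,0,0,0.2],[0,0,-0.3,0,0,0,0.2],[0,0,-0.55,0,0,0,0.2],[0,-0.3,-0.6,0,0,-0.037,0.2],[0,-0.6,-0.6,0,0,-0.037,0.2],[0,-0.9,-0.6,0,0,-0.037,0.2],[0,-1,-0.6,0,0,-0.037,0.2],[0,-1,-0.6,0,0,-0.037,0.2]]'
python3 -c "
from h import *
go(.439,-.427,.14,180)"
```

```text
clock: 39.0
position: [0.4335, -0.0789, 0.0187]
tool_rot: [-3.141, 0.001, 3.081]
force: [-2.4, 1.0, 11.3]
grip_width: 0.0306
finger_force: 51.6
clock: 40.0
position: [0.4201, -0.2802, 0.1379]
tool_rot: [-3.142, -0.0, 3.136]
force: [0.2, 0.3, -5.0]
grip_width: 0.0303
finger_force: 51.3
GO [-0.099 -0.733 -0.011] [-0.    -0.    -0.004] now [ 0.4201 -0.2802  0.1379] yaw 179.7 clock 40.0 q7 1.4
```

```bash
python3 -m inch '[[-0.05,-0.3,0,0,0,0,0.2],[-0.099,-0.6,0,0,0,0,0.2],[-0.099,-0.733,0,0,0,0,0.2],[-0.099,-0.733,0,0,0,0,0.2],[-0.099,-0.733,0.2,0,0,0,0.2],[-0.099,-0.733,0.4,0,0,0,0.2],[-0.099,-0.733,0.52,0,0,0,0.2],[-0.099,-0.733,0.57,0,0,0,0.2],[-0.099,-0.733,0.577,0,0,0,0.2],[-0.099,-0.733,0.577,0,0,0,0.53],[-0.099,-0.733,0.577,0,0,0,0.53],[-0.099,-0.733,0.577,0,0,0,0.53],[-0.099,-0.733,0.4,0,0,0,0.53],[-0.099,-0.733,0.1,0,0,0,0.53],[-0.099,-0.733,-0.2,0,0,0,0.53],[-0.099,-0.733,-0.3,0,0,0,0.53],[-0.099,-0.733,-0.3,0,0,0,0.53]]'
python3 -m inch '[[0.1,0.3,0,0,0,-0.05,0.6],[0.15,0.6,0,0,0,-0.05,0.6],[0.15,0.9,0,0,0,-0.05,0.6],[0.15,1,0,0,0,-0.05,0.6],[0.15,1,0,0,0,-0.05,0.6]]'
python3 -c "
from h import *
f=frame('wrist');cyl(f,'green');f=frame('top');cyl(f,'green')
go(.4035,-.142,.018,184.4)"
```

```text
clock: 42.12
position: [0.4406, -0.4257, 0.1989]
tool_rot: [-3.14, 0.001, 3.139]
force: [-0.6, -0.2, -0.5]
grip_width: 0.0452
finger_force: 0.0
clock: 42.75
position: [0.4106, -0.2245, 0.1972]
tool_rot: [3.141, -0.001, -3.063]
force: [1.2, -0.9, 0.1]
grip_width: 0.0511
finger_force: 0.0
green [(np.int32(3540), np.float64(0.4203), np.float64(-0.4027)), (np.int32(402), np.float64(0.3639), np.float64(-0.1466)), (np.int32(432), np.float64(0.4016), np.float64(-0.4269)), (np.int32(292), np.float64(0.4391), np.float64(-0.4218)), (np.int32(334), np.float64(0.4431), np.float64(-0.1404)), (np.int32(364), np.float64(0.4824), np.float64(-0.427))]
green []
GO [0.003 0.421 0.896] [ 0.    -0.    -0.001] now [ 0.4106 -0.2261  0.1972] yaw -175.7 clock 42.85 q7 1.46
```

```bash
python3 -m inch '[[0.004,0.25,0,0,0,0,0.65],[0.004,0.414,0.15,0,0,0,0.65],[0.004,0.414,0.4,0,0,0,0.65],[0.004,0.414,0.65,0,0,0,0.65],[0.004,0.414,0.83,0,0,0,0.65],[0.004,0.414,0.9,0,0,0,0.65],[0.004,0.414,0.9,0,0,0,0.65],[0.004,0.414,0.9,0,0,0,0.2],[0.004,0.414,0.9,0,0,0,0.2],[0.004,0.414,0.9,0,0,0,0.2],[0.004,0.414,0.9,0,0,0,0.2],[0.004,0.414,0.9,0,0,0,0.2]]' 50
python3 -m inch '[[0,0,-0.1,0,0,0,0.2],[0,0,-0.3,0,0,0,0.2],[0,0,-0.55,0,0,0,0.2],[-0.1,-0.3,-0.6,0,0,0.048,0.2],[-0.2,-0.6,-0.6,0,0,0.048,0.2],[-0.26,-0.9,-0.6,0,0,0.048,0.2],[-0.26,-0.98,-0.6,0,0,0.048,0.2],[-0.26,-0.98,-0.6,0,0,0.048,0.2]]'
python3 -c "
from h import *
go(.441,-.345,.14,180)"
```

```text
clock: 44.35
position: [0.404, -0.1432, 0.0185]
tool_rot: [-3.141, 0.001, -3.066]
force: [-2.1, -0.4, 7.7]
grip_width: 0.0303
finger_force: 50.2
clock: 45.35
position: [0.4698, -0.3349, 0.1376]
tool_rot: [3.141, -0.0, 3.14]
force: [0.3, 0.4, -4.9]
grip_width: 0.0305
finger_force: 51.8
GO [ 0.144 -0.05  -0.012] [ 0.    -0.    -0.001] now [ 0.4698 -0.3349  0.1376] yaw 179.9 clock 45.35 q7 1.5
```

```bash
python3 -m inch '[[0.144,-0.06,0,0,0,0,0.2],[0.144,-0.06,0,0,0,0,0.2],[0.144,-0.06,0.2,0,0,0,0.2],[0.144,-0.06,0.4,0,0,0,0.2],[0.144,-0.06,0.52,0,0,0,0.2],[0.144,-0.06,0.57,0,0,0,0.2],[0.144,-0.06,0.577,0,0,0,0.2],[0.144,-0.06,0.577,0,0,0,0.53],[0.144,-0.06,0.577,0,0,0,0.53],[0.144,-0.06,0.577,0,0,0,0.53],[0.144,-0.06,0.4,0,0,0,0.53],[0.144,-0.06,0.1,0,0,0,0.53],[0.144,-0.06,-0.2,0,0,0,0.6],[0.144,-0.06,-0.3,0,0,0,0.7],[0.144,-0.06,-0.3,0,0,0,0.8]]'
python3 -c "
from h import *
f=frame('wrist');P=cloud(f);cyl(f,'green')
f=frame('top');P=cloud(f);blob(P,.61,-.34,.02,.055,.06)
m=(P[...,2]>.03)&(P[...,0]>.55)&(P[...,0]<.75)&(P[...,1]>-.55)&(P[...,1]<-.37);print('barrels')
blob(P,.70,-.385,.15,.18,.06);blob(P,.61,-.48,.15,.18,.07)
go(.607,-.340,.2,180)"
```

```text
clock: 47.22
position: [0.4419, -0.3466, 0.1988]
tool_rot: [-3.14, 0.001, -3.141]
force: [-0.0, 0.7, 0.4]
grip_width: 0.0681
finger_force: 0.0
green [(np.int32(2711), np.float64(0.4202), np.float64(-0.3938)), (np.int32(414), np.float64(0.4013), np.float64(-0.4253)), (np.int32(414), np.float64(0.4021), np.float64(-0.3454)), (np.int32(296), np.float64(0.4397), np.float64(-0.4237)), (np.int32(305), np.float64(0.4405), np.float64(-0.3453)), (np.int32(372), np.float64(0.4825), np.float64(-0.4253)), (np.int32(373), np.float64(0.4835), np.float64(-0.3452))]
blob [352. 163.] 217 mean [ 0.6068 -0.3383  0.0408] rect [ 0.6078 -0.3426] [0.057 0.057] 80.3
barrels
blob [380. 126.] 524 mean [ 0.6992 -0.4074  0.164 ] rect [ 0.7006 -0.4055] [0.079 0.09 ] 89.9
blob [412. 152.] 390 mean [ 0.6106 -0.5068  0.1641] rect [ 0.6137 -0.5063] [0.059 0.084] 7.2
GO [-0.829  0.03  -0.017] [ 0.    -0.001  0.   ] now [ 0.4411 -0.3462  0.1968] yaw -180.0 clock 47.33 q7 1.6
```

```bash
python3 -m inch '[[-0.3,0.01,0,0,0,0.1,0.85],[-0.5,0.03,0,0,0,0.2,0.85],[-0.7,0.03,0,0,0,0.3,0.85],[-0.8,0.03,0,0,0,0.4,0.85],[-0.8,0.03,0,0,0,0.4,0.85],[-0.8,0.03,0,0,0,0.4,0.85]]'
python3 -c "
from h import *
f=frame('wrist');P=cloud(f);blob(P,.607,-.34,.02,.055,.06);m=(P[...,2]>.15)&(P[...,2]<.17)&(P[...,0]>.6);print(m.sum(),P[m].min(0) if m.any() else '')
go(.607,-.340,.016,144)"
```

```text
clock: 48.08
position: [0.6007, -0.34, 0.1966]
tool_rot: [-3.141, -0.002, 2.517]
force: [0.0, 0.1, 0.2]
grip_width: 0.0725
finger_force: 0.0
blob [264. 180.] 2181 mean [ 0.6051 -0.3391  0.0416] rect [ 0.6102 -0.3419] [0.062 0.059] 0.9
2882 [ 0.60061478 -0.53577825  0.1500091 ]
GO [-0.026  0.02   0.905] [-0.    -0.001  0.002] now [ 0.6007 -0.3403  0.197 ] yaw 144.2 clock 48.12 q7 0.97
```

```bash
python3 -m inch '[[-0.03,0.018,0.2,0,0,0,0.87],[-0.03,0.018,0.5,0,0,0,0.87],[-0.03,0.018,0.75,0,0,0,0.87],[-0.03,0.018,0.88,0,0,0,0.87],[-0.03,0.018,0.905,0,0,0,0.87],[-0.03,0.018,0.905,0,0,0,0.87],[-0.03,0.018,0.905,0,0,0,0.5],[-0.03,0.018,0.905,0,0,0,0.5],[-0.03,0.018,0.905,0,0,0,0.5],[-0.03,0.018,0.905,0,0,0,0.5],[-0.03,0.018,0.905,0,0,0,0.5]]' 45
python3 -m inch '[[0,0,-0.1,0,0,0,0.5],[0,0,-0.4,0,0,0,0.5],[0,0,-0.7,0,0,0,0.5],[0,0,-0.95,0,0,0.4,0.5],[0,0,-0.95,0,0,0.5,0.5],[0,0,-0.95,0,0,0.5,0.5],[0,0,-0.95,0,0,0.5,0.5],[0,0,-0.95,0,0,0.5,0.5]]'
python3 -c "
from h import *
go(.652,.295,.205,97)"
```

```text
clock: 49.5
position: [0.6095, -0.3411, 0.0192]
tool_rot: [3.142, 0.003, 2.514]
force: [-3.7, 0.1, 14.2]
grip_width: 0.055
finger_force: 44.7
clock: 50.5
position: [0.6089, -0.3404, 0.2085]
tool_rot: [3.14, 0.001, 1.729]
force: [0.1, -0.1, -0.3]
grip_width: 0.0546
finger_force: 47.7
GO [3.104 0.712 0.015] [0.001 0.001 0.023] now [ 0.6089 -0.3404  0.2085] yaw 99.0 clock 50.5 q7 0.27
```

```bash
python3 -m inch '[[0.3,0.07,0,0,0,0,0.5],[0.6,0.14,0,0,0,0,0.5],[0.776,0.178,0,0,0,0,0.5]]'
python3 -m inch '[[0.3,0.07,0,0,0,0,0.5],[0.6,0.14,0,0,0,0,0.5],[0.776,0.178,0,0,0,0,0.5]]'
python3 -m inch '[[0.3,0.07,0,0,0,0,0.5],[0.6,0.14,0,0,0,0,0.5],[0.776,0.178,0,0,0,0,0.5],[0.776,0.178,0,0,0,0,0.5],[0.776,0.178,0,0,0,0,0.5]]'
python3 -c "
from h import *
f=frame('wrist');P=cloud(f);m=(abs(P[...,0]-.656)<.06)&(abs(P[...,1]-.29)<.06)&(P[...,2]>.02)&(P[...,2]<.09);print(m.sum(),P[m].mean(0));save(f['img'],'w8')
go(.652,.295,.205,97)"
```

```text
clock: 50.88
position: [0.6197, -0.1781, 0.208]
tool_rot: [3.14, -0.0, 1.736]
force: [0.0, -0.4, 0.2]
grip_width: 0.0549
finger_force: 47.7
clock: 51.25
position: [0.6301, -0.0191, 0.208]
tool_rot: [3.14, -0.001, 1.736]
force: [0.9, 0.1, -0.5]
grip_width: 0.0547
finger_force: 47.7
clock: 51.88
position: [0.641, 0.1351, 0.2072]
tool_rot: [3.141, 0.001, 1.73]
force: [-0.2, -1.0, 0.1]
grip_width: 0.0544
finger_force: 47.7
5562 [0.64577169 0.26354678 0.05283177]
GO [0.784 0.18  0.01 ] [0.    0.    0.023] now [0.6411 0.1345 0.2071] yaw 99.1 clock 51.92 q7 -0.48
```

View pics/w8.png

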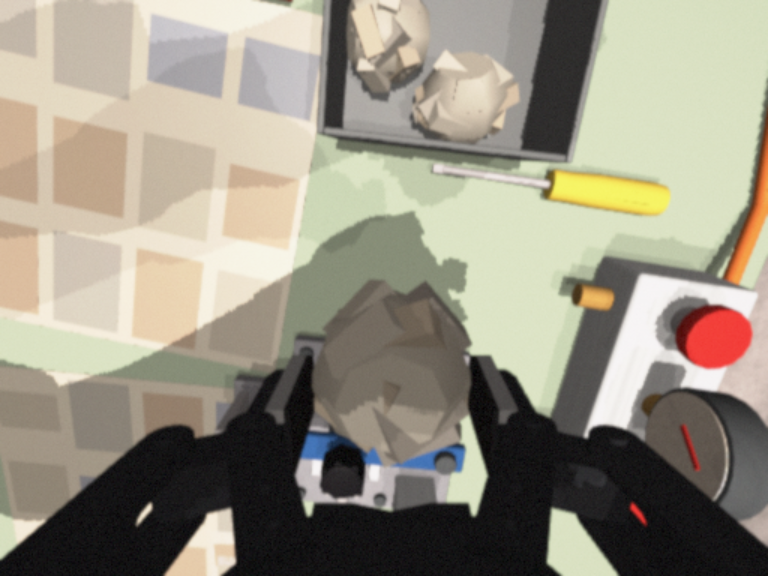

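Both balls are in the bin at (390,45) and (465,95). The free corner is far-left, so I'll drop the third there.

```bash
python3 -m inch '[[0.3,0.1,0,0,0,0,0.5],[0.6,0.2,0,0,0,0,0.5],[0.907,0.28,0,0,0,0,0.5],[0.907,0.28,0,0,0,0,0.5],[0.907,0.28,0.25,0,0,0,0.5],[0.907,0.28,0.4,0,0,0,0.5],[0.907,0.28,0.4,0,0,0,0.5],[0.907,0.28,0.4,0,0,0,0.85],[0.907,0.28,0.4,0,0,0,0.85],[0.907,0.28,0.4,0,0,0,0.85],[0.907,0.28,0.1,0,0,0,0.85],[0.6,0,-0.1,0,0,0,0.85],[0.3,-0.3,-0.3,0,0,0,0.85],[0.2,-0.8,-0.3,0,0,0,0.85],[0.2,-1,-0.3,0,0,0,0.85],[0.2,-1,-0.3,0,0,0,0.85],[0.2,-1,-0.3,0,0,0,0.85]]'
python3 -c "
from h import *
f=frame('top');save(f['img'],'top2');f=frame('scene');save(f['img'],'scene2');print(bot.observe()['position'])"
```

```text
clock: 54.05
position: [0.4347, 0.1422, 0.268]
tool_rot: [3.14, 0.003, 1.728]
force: [1.2, 0.6, 0.0]
grip_width: 0.0727
finger_force: 0.0
[0.43742556 0.14377288 0.26775361]
```

View pics/scene2.png

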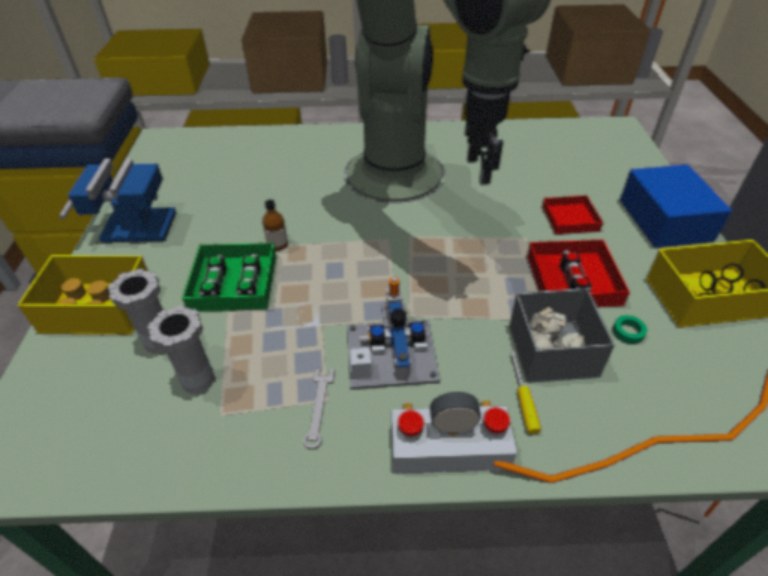

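View pics/top2.png

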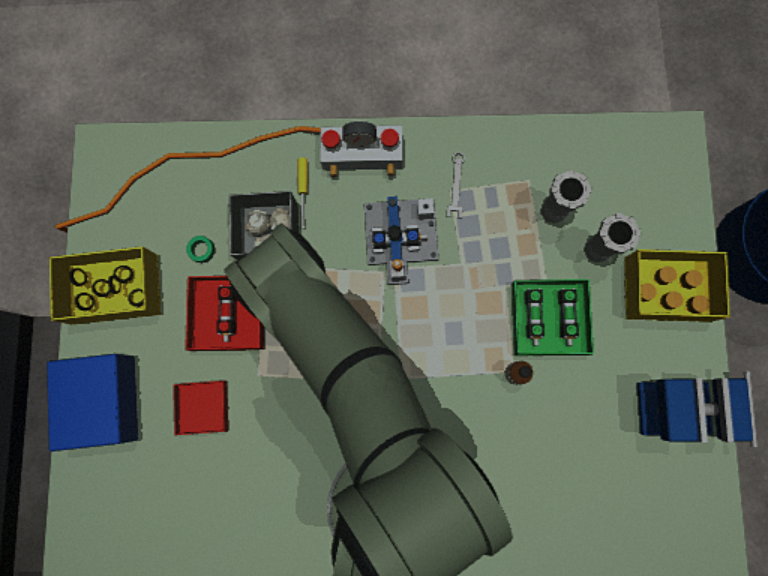

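Everything is in place: greens in the green tray at (535,315) and (569,318), red in the large red tray at (226,313), papers in the bin at (263,220), and the bar pinned with the blue cylinder under it at (396,238).

```bash
python3 -c "
from workcell import bot
print(bot.job_done())"
```

```text
the job is handed in; nothing more can be done
None
```

I handed the job in after about 54 s: the blue cylinder is in the nest under the pinned bar, both greens and the one red are in their trays with plugs up, and all three paper balls are in the bin; the last camera views show this, though the hand-in gave no verdict.

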